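Complete the pair of cabinet pulls in the kit tray

TASK

The kit tray holds one long steel cabinet pull; fetch its match out of the crate of hardware under the low work lamp and lay it, feet flat on the floor, in the empty long bay beside its mate. Reach in under the lamp without knocking it, set the pull down gently rather than dropping it, and leave the other parts in the crate and tray as they lie.

Things in the scene. Friction and masses are not known exactly. Their poses are not given: they have to be found in the camera images.
- pull_mid (a point): Long steel D-shaped cabinet pull, to be fetched: 140 mm long, 36 mm tall, 0.12 kg. Bar 12 mm wide, 10 thick, its middle line 31 mm above the feet's undersides; legs 12 mm thick at 64 mm either side of the middle, on 20 mm round feet. Stands on its feet in the crate, under the lamp. Point: mid-length, half-way up (18 mm above the undersides, 13 mm below the bar's middle). x along the bar, z up.
- mate_mid (a point): The matching pull, the same in every way, already standing on its feet in the tray's middle long bay; point and axes as for the pull to fetch.
- bay (a point): Centre of the empty long bay, on its floor (5 mm above the bench). x along the bay, y across it, away from the mate. The bay is 176 by 52 mm inside, its walls 5 to 6 mm thick and 19 mm high above the floor. The mate's bay runs parallel, centre 57 mm away towards -y; beyond it are two small bays with screws and dowels.
- tray: Grey plastic kit tray, 188 mm (x) by 166 mm (y), 24 mm high, fixed to the bench, turned up to 0.3 rad. Origin: centre of its underside; bays lie along its x. The empty bay is along its +y side, the mate's in the middle.
- crate: Open wooden crate, 272 mm (x) by 322 mm (y), 45 mm high, walls and floor 6 mm thick, fixed. Origin: centre of its underside; z up. Four rows of parts 72 mm apart across y; any row may hold the pull, lengthways to within 0.25 rad of crate x, its middle at crate x -0.05 to -0.03. Small parts lie at the far side, x about +0.09.
- lamp: Low LED work lamp, fixed, bridging the crate; origin and axes as the crate's. Flat aluminium head 100 mm wide (x -0.09 to 0.01), 360 mm long along y, underside 290 mm and top 312 mm above the bench, on 14 mm posts at x -0.04, y +/-0.174. It covers the pull from above: the gripper must reach in underneath, its body leaning back towards the robot, some 28 to 45 degrees from vertical.
- short_pull_mid (a point): A shorter steel pull of the same make, 76 mm long, 36 mm tall, standing in the crate; point at mid-length, half-way up. Leave it.
- strap_mid (a point): Flat steel strap 140 by 25 by 5 mm in the crate; point at its centre. Leave it.
- angle_mid (a point): Dark steel angle bracket, foot 60 by 36 mm, upright leg 34 mm high, in the crate; point above the middle of its foot, 17 mm up. Leave it.
- hinge_mid (a point): Brass butt hinge 50 by 70 mm, 10 mm thick at the knuckle, in the crate's far part; point at its centre. Leave it.
- bolt_mid (a point): Steel hex bolt, 83 mm long, 22 mm head, lying in the crate's far part; point at mid-length on its axis. Leave it.
Not all that is in view belongs to the job. Leave any blue look-alike of the part that bears pull_mid alone.

How it is judged:
On the way:
1. the pull is lifted clear of the crate's rim in the gripper (height (world z) of pull_mid above 0.065 m and contact force between the fingers and pull above 0.5 N), for 0.2 s.
At the end, for the whole second after the job is handed in: The pull stands at rest on its feet inside the empty bay (its middle within 21 mm along and 22 mm across the bay's centre, feet on the floor within 5 mm, upright within 0.12 rad); the mate is within 20 mm, and every other crate part within 40 mm, of where it was (x of pull_mid in the frame of bay between -0.021 and 0.021 m and y of pull_mid in the frame of bay between -0.022 and 0.022 m and z of pull_mid in the frame of bay below 0.023 m and angle between pull_mid's own z axis and vertical below 0.12 rad and linear speed of pull below 0.02 m/s and angular speed of pull below 0.2 rad/s and distance of mate_mid from where it was at the start of the episode below 0.02 m and distance of each of short_pull_mid, strap_mid, angle_mid, hinge_mid, bolt_mid from where it was at the start of the episode below 0.04 m); the robot touches nothing.
It fails at once if the lamp is knocked (over 5 N) (contact force between lamp and anything else above 5 N).
It fails at once if another part in the crate is moved more than 40 mm (distance of any of short_pull_mid, strap_mid, angle_mid, hinge_mid, bolt_mid from where it was at the start of the episode above 0.04 m).
It fails at once if the mate is moved more than 20 mm (distance of mate_mid from where it was at the start of the episode above 0.02 m).
It fails at once if the pull is let go more than 20 mm above where it comes to stand in the tray (horizontal distance between pull_mid and bay below 0.06 m and z of pull_mid in the frame of bay above 0.038 m and contact force between the fingers and pull below 0.05 N).
It also fails if it takes over 56 s, if anything falls off the work surface, if the arm or the gripper's body presses on something with over 40 N, if the wrist force passes 120 N, or if a joint passes its speed limit or range.

ROBOT

A 6-joint arm with a two-finger parallel gripper is mounted at the origin on the work surface. World frame = base frame: x ahead of the robot, y to its left, z up, the work surface at z = 0. Lengths are in m, angles in rad, forces in N, time in s.
With the tool pointing down it reaches from about 0.375 to 0.975 m from the base axis. Payload 3.8 kg.
Tool frame: the origin (TCP) lies at the very end of the fingers, on their centre line; the grasp point (between the pads) lies 19 mm behind it (hold_point_z is the distance from the TCP to the grasp point, in m); z points along the fingers, y is the line along which they close (so a half turn about z gives the same grasp; the last joint's range is limited). The gripper opens to 85 mm and grips with 20 to 120 N. Pads are 22 mm wide; open, the fingers measure 114 mm over their backs; the gripper's body (76 mm by 85 mm) begins 54 mm behind the grasp point. The pads swing forward as they close: fully open they stand 13 mm farther back than shut.
Start: joints at [1.121, 0.264, 1.604, -0, 1.274, -0.037], TCP at [0.271, 0.618, 0.231] pointing down, gripper open.
Joint ranges: [-2.63, 2.63], [-0.94, 2.18], [0.31, 2.57], [-1.31, 4.45], [0, 2.66], [-2.55, 2.55]. Speed limits (rad/s): [2.57, 2.57, 3.14, 3.14, 3.14, 3.14].

INTERFACE

Orientations are given as a 3x3 rotation matrix whose columns are the frame's x, y, z axes.
In Python, from rig import * gives the robot as it stands. The module is installed in compiled form; this text tells all that it offers.
- The arm moves only by the shell command python3 -m pendant 'ROWS' [FORCE]. ROWS is JSON, a list of rows, each a list of 5 numbers: the shift along the tool's x, y, z in cm, then the turn about the tool's z in rad, then the finger opening in cm, from 0 to 8.54. In form: [[tx, ty, tz, spin, jaw], ...]. A call has 1 to 20 rows; each row is the pose to reach, as a shift and turn from the pose commanded when the call began, along the tool's axes at that moment; what a row does not reach only later rows make up. A row lasts 1/8 s, in which the tool goes at most 62.5 mm and 10.7 degrees, less where a joint would pass 70% of its speed; a pose out of reach is approached as far as the arm can. A call with a gripper value outside its range is refused whole. The fingers move at their own pace and stop on an object; FORCE is the grip in N (left out, the last holds). Time passes only in rows, so rows that repeat a pose let the fingers close. It gives the time, the measured TCP pose, the force, the opening and the grip force at its end, in the units of the state.
- get_obs(): the state, without advancing time (a new reading comes with each control period).
- camera(name): name is "scene" or "top" or "wrist"; returns (picture, depth): 420x560x3 uint8, blue, green, red; 420x560 float32, m along the optical axis (not along the pixel's ray), 0 where there is no reading.
- camera_params(name): a dict with "K" (3x3 intrinsics, pixels), "R" (3x3) and "t" (3): a world point X has camera coordinates R X + t. Camera axes: x right, y down, z forward; pixel columns grow to the right and rows downward; lengths in m; the calibration is good to about 2 mm. The wrist camera is an equidistant fisheye: a pixel r from the principal point sees the ray r / f radians off the axis. A picture is of the moment at which its call begins: read the wrist's pose just before it. camera_params takes no time and is no camera call; for the wrist camera it gives the pose at the moment of the call.
- close_job(): hands the job in; it is judged then, once.
The state is a dict: "clock": time; "q": joint angles; "dq": joint speeds; "joint_efforts": joint torques, N m; "ee_pos": TCP position; "ee_rot": TCP orientation; "wrist_force": force on the tool from outside, world axes, zero at the start; "wrist_torque": the same for the moment, N m; "grip_width": opening from 0.0 (shut) to 1.0 (fully open); "grasp_force": force on a finger pad.
Only numpy, scipy, OpenCV 4.12 (cv2) and the standard library are available. Lean on these libraries where they do the work, as an engineer would, in place of code of your own. Each camera call takes 0.05 s, during which the arm holds its last target. There are 200 camera calls.

## Working session

There is one attempt and no reset: what is moved stays moved. The work goes in short steps, Python scripts to look and compute and a shell command to move; the robot and the scene stay as the last step left them, time stands still between calls to the robot, and variables do not carry over. Pictures are saved under pics/ and viewed, at most 10 in all, crops included, and the job is handed in when it is done.

```bash
mkdir -p pics; python3 - <<'E'
from rig import *
import cv2,numpy as np
o=get_obs();print(o['clock'],o['ee_pos'],o['ee_rot'])
for n in ['scene','top','wrist']:
    p=camera_params(n);im,d=camera(n);np.savez('%s0.npz'%n,im=im,d=d,**{k:p[k] for k in 'KRt'})
    cv2.imwrite(f'pics/{n}0.png',im);print(n,np.round(p['K'],1).tolist(),np.round(-p['R'].T@p['t'],3),np.round(p['R'],2).tolist())
E
```

```text
0.0 [0.27050312 0.61762908 0.22994898] [[-9.16003156e-01  4.01169978e-01 -9.31516469e-04]
 [ 4.01171058e-01  9.16000857e-01 -2.05220713e-03]
 [ 2.99859960e-05 -2.25352565e-03 -9.99997460e-01]]
scene [[503.1, 0.0, 280.5], [0.0, 503.1, 214.1], [0.0, 0.0, 1.0]] [1.309 0.163 0.654] [[-0.22, 0.98, -0.0], [0.6, 0.13, -0.79], [-0.77, -0.18, -0.61]]
top [[478.3, 0.0, 275.7], [0.0, 478.3, 221.6], [0.0, 0.0, 1.0]] [ 0.403 -0.012  1.243] [[-0.01, -1.0, -0.01], [-0.99, 0.01, -0.14], [0.14, 0.0, -0.99]]
wrist [[325.2, 0.0, 280.9], [0.0, 325.2, 207.3], [0.0, 0.0, 1.0]] [0.21  0.645 0.372] [[0.4, 0.92, -0.0], [0.88, -0.38, 0.27], [0.24, -0.11, -0.96]]
```

View pics/scene0.png

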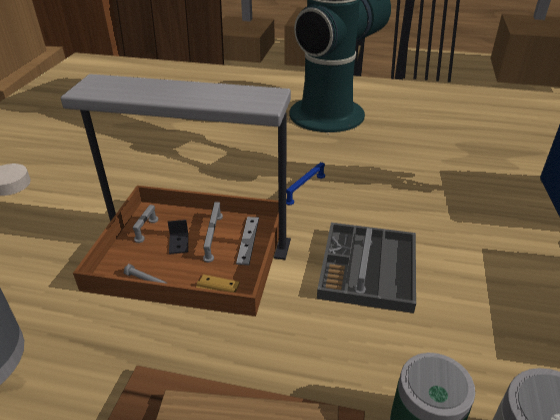

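View pics/top0.png

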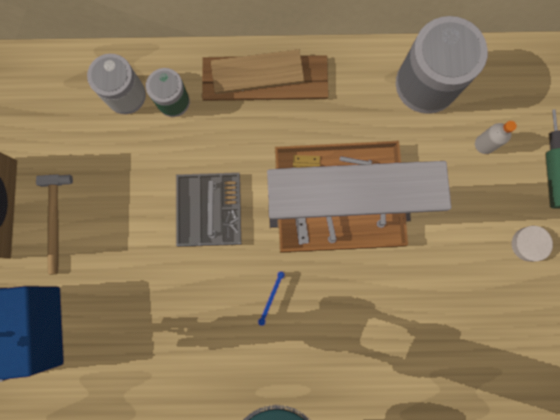

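The scene view shows the crate under the lamp and the tray to its right. There are four candidates:
- **Long grey pull:** (212,232).
- **Short pull:** (146,222).
- **Flat strap:** (248,240), not a D shape.
- **Blue look-alike:** (305,183), outside the crate, to be left alone.

The long grey one at (212,232) fits. I'll measure it and confirm with a crop.

```bash
cat > h.py <<'E'
import numpy as np,cv2
def cloud(f):
    z=np.load(f);im,d,K,R,t=[z[k] for k in('im','d','K','R','t')]
    v,u=np.mgrid[:420,:560]
    c=np.stack([(u-K[0,2])/K[0,0]*d,(v-K[1,2])/K[1,1]*d,d],-1)
    return im,d,(c-t)@R,K,R,t
def ray(u,v,zp,K,R,t):
    c=-R.T@t;r=R.T@np.array([(u-K[0,2])/K[0,0],(v-K[1,2])/K[1,1],1]);return c+r*(zp-c[2])/r[2]
E
python3 - <<'E'
from h import *
im,d,P,K,R,t=cloud('scene0.npz')
hsv=cv2.cvtColor(im,cv2.COLOR_BGR2HSV)
m=((hsv[...,1]<70)&(d>0)&(P[...,2]>.0)&(P[...,2]<.1)).astype(np.uint8)
m[:190]=0;m[305:]=0;m[:,:90]=0;m[:,425:]=0
n,l,s,c=cv2.connectedComponentsWithStats(m)
for i in range(1,n):
    if s[i,4]<40: continue
    q=P[l==i];top=q[q[:,2]>np.percentile(q[:,2],98)-.006]
    rr=cv2.minAreaRect((top[:,:2]*1000).astype(np.float32))
    print(c[i].round(),s[i,4],'zmax',q[:,2].max().round(3),'rect',np.round(rr[0],1),np.round(rr[1],1),round(rr[2],1))
for lab,a in(('crate',(slice(185,310),slice(75,285))),):
    H=hsv[a];Q=P[a];w=(H[...,1]>120)&(abs(Q[...,2]-.045)<.004)
    rr=cv2.minAreaRect((Q[w][:,:2]*1000).astype(np.float32));print(lab,rr)
Q=P[215:310,315:420];w=(abs(Q[...,2]-.024)<.003)&(hsv[215:310,315:420,1]<90)
print('tray',cv2.minAreaRect((Q[w][:,:2]*1000).astype(np.float32)))
cv2.imwrite('pics/crop.png',cv2.resize(im[180:310,70:430],None,fx=2.2,fy=2.2,interpolation=cv2.INTER_CUBIC))
E
```

```text
[109. 203.] 183 zmax 0.1 rect [ 608.8 -342.3] [ 4.9 11.9] 44.9
[211. 231.] 451 zmax 0.045 rect [ 594.6 -138.1] [143.4  12.1] 10.8
[144. 222.] 374 zmax 0.043 rect [ 601.7 -277.8] [13.4 78.7] 89.4
[282. 237.] 435 zmax 0.1 rect [596.9   2.9] [ 6.6 11.3] 15.9
[247. 241.] 613 zmax 0.014 rect [587.3 -68.5] [146.2  25.1] 7.2
[178. 237.] 578 zmax 0.041 rect [ 601.8 -208.4] [ 8.3 33.6] 19.7
[370. 266.] 6661 zmax 0.043 rect [613.1 161.1] [ 12.  141.6] 89.4
[140. 274.] 259 zmax 0.027 rect [ 730.8 -227.2] [63.4 17. ] 84.8
crate ((638.9110107421875, -171.31590270996094), (276.81024169921875, 324.02349853515625), 2.405165433883667)
tray ((611.981201171875, 169.59793090820312), (193.2489471435547, 165.7557830810547), 0.9829793572425842)
```

View pics/crop.png

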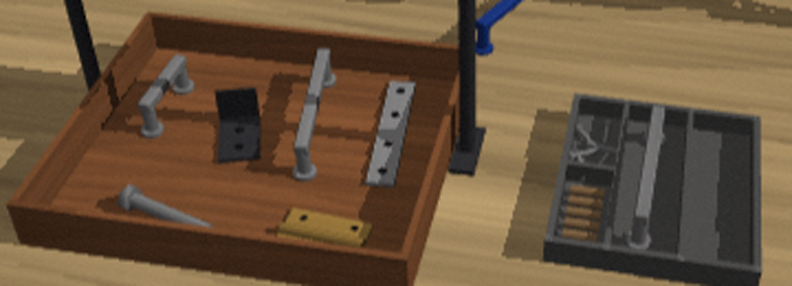

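The crop confirms it: the long grey pull's feet are at crop (320,75) and (303,172). It measures 143 × 12 mm on top, stands at crate x -44 mm, and the strap and short pull are clearly different parts. Next I'll move to a safe point in front of the crate, turned so the jaws lie across the bar.

```bash
python3 -m pendant '[[-4,-6,-1,0,8.5],[-8,-12,-2,0,8.5],[-12,-18,-3,-0.1,8.5],[-16,-24,-4,-0.2,8.5],[-20,-29,-5,-0.3,8.5],[-24,-35,-6,-0.4,8.5],[-28,-41,-7,-0.5,8.5],[-32,-47,-7,-0.6,8.5],[-36,-52,-7,-0.6,8.5],[-40,-58,-7,-0.6,8.5],[-44,-63,-7,-0.6,8.5],[-44,-63,-7,-0.6,8.5],[-44,-63,-7,-0.6,8.5],[-44,-63,-7,-0.6,8.5]]'; python3 -c "
from rig import *
o=get_obs();print(o['q'],o['ee_pos'],o['ee_rot'].round(3))"
```

```text
clock: 1.9
ee_pos: [0.4209, -0.1368, 0.3008]
ee_rot: [[-0.983, -0.183, -0.001], [-0.183, 0.983, 0.0], [0.001, 0.001, -1.0]]
wrist_force: [-0.4, 0.8, -0.4]
grip_width: 0.995
grasp_force: 0.0
[-3.70480503e-01 -2.25801148e-01  1.97583268e+00 -2.34399337e-05
  1.39275570e+00 -2.12493510e+00] [ 0.42086999 -0.13676893  0.3007851 ] [[-0.983 -0.183 -0.001]
 [-0.183  0.983  0.   ]
 [ 0.001  0.001 -1.   ]]
```

```bash
python3 - <<'E'
from h import *
for f in('scene0.npz','top0.npz'):
    im,d,P,K,R,t=cloud(f)
    ok=(d>0)
    T=P[...,:]
    # tray walls: region around tray, height of wall tops vs floor
    reg=ok&(abs(P[...,0]-.612)<.11)&(abs(P[...,1]-.17)<.1)
    w=reg&(abs(P[...,2]-.024)<.0035); fl=reg&(P[...,2]<.012)&(P[...,1]>.19)&(P[...,1]<.25)&(abs(P[...,0]-.612)<.09)
    for m,n in((w,'walls'),(fl,'floor')):
        q=P[m];print(f,n,len(q),cv2.minAreaRect((q[:,:2]*1000).astype(np.float32)),np.percentile(q[:,2],[5,50,95]).round(4))
    # lines: outer +y wall, per x bin, max y ; histogram of wall y
    for lo in(.55,.6,.65):
        b=P[w&(abs(P[...,0]-lo)<.02)];h,e=np.histogram(b[:,1],np.arange(.08,.26,.003));print(lo,[(round(e[i],3),h[i]) for i in range(len(h)) if h[i]>2])
im,d,P,K,R,t=cloud('scene0.npz')
hsv=cv2.cvtColor(im,cv2.COLOR_BGR2HSV)
for a in((.5946,-.1381),(.613,.161)):
    m=(d>0)&(hsv[...,1]<70)&(abs(P[...,2]-.041)<.006)&(abs(P[...,1]-a[1])<.03)&(abs(P[...,0]-a[0])<.09)
    q=P[m][:,:2];c,s,v=np.linalg.svd(q-q.mean(0),full_matrices=False);e=(q-q.mean(0))@v[0];print(q.mean(0),v[0],np.degrees(np.arctan2(v[0,1],v[0,0])),e.min(),e.max())
E
```

```text
scene0.npz walls 1487 ((611.9593505859375, 169.55569458007812), (193.24688720703125, 165.76699829101562), 0.9511973857879639) [0.021  0.023  0.0248]
scene0.npz floor 1739 ((612.068115234375, 218.46966552734375), (180.30612182617188, 57.89176940917969), 0.6060121059417725) [0.0021 0.0041 0.0071]
0.55 [(np.float64(0.083), np.int64(4)), (np.float64(0.086), np.int64(19)), (np.float64(0.089), np.int64(18)), (np.float64(0.131), np.int64(18)), (np.float64(0.134), np.int64(19)), (np.float64(0.188), np.int64(18)), (np.float64(0.191), np.int64(19)), (np.float64(0.245), np.int64(26)), (np.float64(0.248), np.int64(16)), (np.float64(0.251), np.int64(12))]
0.6 [(np.float64(0.086), np.int64(16)), (np.float64(0.089), np.int64(24)), (np.float64(0.092), np.int64(9)), (np.float64(0.095), np.int64(6)), (np.float64(0.098), np.int64(3)), (np.float64(0.101), np.int64(5)), (np.float64(0.104), np.int64(4)), (np.float64(0.107), np.int64(5)), (np.float64(0.11), np.int64(6)), (np.float64(0.113), np.int64(4)), (np.float64(0.116), np.int64(6)), (np.float64(0.119), np.int64(5)), (np.float64(0.122), np.int64(4)), (
[... 1773 characters left out ...]
0.194), np.int64(8)), (np.float64(0.245), np.int64(8)), (np.float64(0.248), np.int64(19)), (np.float64(0.251), np.int64(8))]
0.65 [(np.float64(0.086), np.int64(14)), (np.float64(0.089), np.int64(12)), (np.float64(0.092), np.int64(13)), (np.float64(0.134), np.int64(14)), (np.float64(0.137), np.int64(14)), (np.float64(0.191), np.int64(10)), (np.float64(0.194), np.int64(13)), (np.float64(0.245), np.int64(3)), (np.float64(0.248), np.int64(12)), (np.float64(0.251), np.int64(13))]
[ 0.59982218 -0.13656956] [0.98333433 0.18180649] 10.475000250565444 -0.07709759007943741 0.06629574044705984
[0.6186965  0.16100652] [ 0.99993199 -0.01166283] -0.6682461595059717 -0.07639904034659638 0.06517216871592467
```

Tray and bay measurements agree: the bay centre is about (0.610, 0.220), tray yaw about 1°. The pull's middle is at (0.5945, -0.1375) with yaw 10.5°. The moves have no tilt axis, so I'll test in clear air what the arm does at the edge of its reach.

```bash
python3 -m pendant '[[0,0,-6,0,8.5],[0,0,-12,0,8.5],[0,0,-18,0,8.5],[0,0,-24,0,8.5],[0,0,-30,0,8.5],[0,0,-36,0,8.5],[0,0,-42,0,8.5],[0,0,-48,0,8.5],[0,0,-54,0,8.5],[0,0,-60,0,8.5],[0,0,-66,0,8.5],[0,0,-72,0,8.5],[0,0,-78,0,8.5],[0,0,-80,0,8.5]]'; python3 -c "
from rig import *
o=get_obs();print(o['q'].round(3))"
```

```text
clock: 3.65
ee_pos: [0.3669, -0.1176, 0.9009]
ee_rot: [[-0.982, -0.186, 0.025], [-0.186, 0.982, -0.008], [-0.023, -0.013, -1.0]]
wrist_force: [-0.3, -0.0, 1.0]
grip_width: 0.995
grasp_force: 0.0
[-0.376  0.196  0.311  0.003  2.609 -2.132]
```

```bash
python3 -m pendant '[[0,0,-60,0,8.5],[0,0,-120,0,8.5],[0,0,-180,0,8.5],[0,0,-240,0,8.5]]'; python3 -c "
from rig import *
o=get_obs();print(o['q'].round(3))";python3 -m pendant '[[0,0,0,0,8.5]]'; python3 -c "
from rig import *
o=get_obs();print(o['q'].round(3))"
```

```text
clock: 4.15
ee_pos: [0.302, -0.097, 0.9265]
ee_rot: [[-0.982, -0.185, 0.045], [-0.186, 0.982, -0.015], [-0.041, -0.023, -0.999]]
wrist_force: [0.2, -0.1, 1.2]
grip_width: 0.994
grasp_force: 0.0
[-0.393  0.121  0.311  0.006  2.663 -2.145]
clock: 4.28
ee_pos: [0.3019, -0.0969, 0.9266]
ee_rot: [[-0.982, -0.185, 0.046], [-0.186, 0.982, -0.016], [-0.042, -0.024, -0.999]]
wrist_force: [0.1, 0.9, 0.1]
grip_width: 0.998
grasp_force: 0.0
[-0.393  0.12   0.311  0.006  2.662 -2.145]
```

```bash
python3 -m pendant '[[100,0,-60,0,8.5],[200,0,-120,0,8.5],[200,0,-120,0,8.5],[200,0,-120,0,8.5],[200,0,-120,0,8.5]]'; python3 -c "
from rig import *
o=get_obs();print(o['q'].round(3))";python3 -m pendant '[[0,0,10,0,8.5],[0,0,10,0,8.5],[0,0,10,0,8.5]]'; python3 -c "
from rig import *
o=get_obs();print(o['q'].round(3))"
```

```text
clock: 4.9
ee_pos: [0.1941, -0.1868, 0.948]
ee_rot: [[-0.982, -0.152, 0.112], [-0.159, 0.985, -0.063], [-0.1, -0.08, -0.992]]
wrist_force: [-0.1, -0.0, 0.2]
grip_width: 0.993
grasp_force: 0.0
[-0.925  0.048  0.311  0.111  2.662 -2.551]
clock: 5.28
ee_pos: [0.2119, -0.1893, 0.8425]
ee_rot: [[-0.983, -0.152, 0.101], [-0.157, 0.986, -0.052], [-0.091, -0.067, -0.994]]
wrist_force: [1.5, -1.2, 0.5]
grip_width: 0.997
grasp_force: 0.0
[-0.871 -0.226  0.912  0.062  2.35  -2.552]
```

Tilt gained against the joint stops is kept in the commanded pose, so I can build up the lean step by step. First I'll spin half a turn off the wrist limit and face the bar's azimuth, then repeat.

```bash
python3 -m pendant '[[-2,2,0,0.18,8.5],[-4,4,0,0.36,8.5],[-6,6,0,0.54,8.5],[-8,8,-1,0.72,8.5],[-10,10,-1,0.9,8.5],[-12,13,-1,1.08,8.5],[-14,16,-1,1.26,8.5],[-16,19,-1,1.44,8.5],[-18,21,-1,1.62,8.5],[-20,23,-1,1.8,8.5],[-20,23,-1,1.98,8.5],[-20,23,-1,2.16,8.5],[-20,23,-1,2.34,8.5],[-20,23,-1,2.52,8.5],[-20,23,-1,2.7,8.5],[-20,23,-1,2.88,8.5],[-20,23,-1,3.06,8.5],[-20,23,-1,3.14,8.5]]' >/dev/null; python3 -c "
from rig import *
o=get_obs();print(o['q'].round(3),o['ee_pos'],o['ee_rot'].round(3))";python3 -m pendant '[[0,0,-20,0,8.5],[-10,0,-40,0,8.5],[-20,0,-60,0,8.5],[-30,0,-80,0,8.5],[-40,0,-100,0,8.5],[-50,0,-120,0,8.5]]'; python3 -c "
from rig import *
o=get_obs();print(o['q'].round(3))"
```

```text
[ 0.201 -0.015  0.678 -0.12   2.371  1.527] [0.37110968 0.07130821 0.86449394] [[ 0.982  0.148  0.118]
 [ 0.156 -0.986 -0.061]
 [ 0.107  0.079 -0.991]]
clock: 8.28
ee_pos: [0.2235, 0.0576, 0.9603]
ee_rot: [[0.972, 0.152, 0.177], [0.164, -0.985, -0.056], [0.166, 0.083, -0.983]]
wrist_force: [0.6, 1.2, 0.1]
grip_width: 0.997
grasp_force: 0.0
[ 0.305  0.003  0.311 -0.233  2.663  1.499]
```

```bash
for i in 1 2 3; do python3 -m pendant '[[-50,0,-20,0,8.5]]'|sed -n 2,3p; done; python3 -c "
from rig import *
o=get_obs();print(o['q'].round(3))"
```

```text
ee_pos: [0.1933, 0.0495, 0.9701]
ee_rot: [[0.963, 0.151, 0.222], [0.166, -0.985, -0.05], [0.211, 0.085, -0.974]]
ee_pos: [0.1561, 0.0359, 0.9797]
ee_rot: [[0.951, 0.152, 0.271], [0.169, -0.985, -0.039], [0.26, 0.083, -0.962]]
ee_pos: [0.1312, 0.0232, 0.9848]
ee_rot: [[0.939, 0.167, 0.301], [0.18, -0.983, -0.016], [0.293, 0.07, -0.954]]
[ 0.14  -0.136  0.311 -0.126  2.663  1.411]
```

```bash
for i in 1 2 3; do python3 -m pendant '[[-50,0,-10,0,8.5]]'|sed -n 2,3p; done; python3 -c "
from rig import *
o=get_obs();print(o['q'].round(3))"
```

```text
ee_pos: [0.0753, 0.0116, 0.9744]
ee_rot: [[0.942, 0.141, 0.304], [0.155, -0.988, -0.024], [0.297, 0.07, -0.952]]
ee_pos: [0.0126, 0.002, 0.9589]
ee_rot: [[0.936, 0.148, 0.319], [0.163, -0.986, -0.021], [0.311, 0.072, -0.948]]
ee_pos: [-0.0428, -0.0072, 0.9382]
ee_rot: [[0.931, 0.149, 0.333], [0.165, -0.986, -0.021], [0.326, 0.075, -0.943]]
[ 0.157 -0.482  0.622 -0.159  2.663  1.411]
```

```bash
for i in 1 2 3 4; do python3 -m pendant '[[0,0,-50,0,8.5]]'|sed -n 2,3p; done; python3 -c "
from rig import *
o=get_obs();print(o['q'].round(3))"
```

```text
ee_pos: [-0.0487, -0.0059, 0.9523]
ee_rot: [[0.912, 0.146, 0.384], [0.167, -0.986, -0.022], [0.375, 0.085, -0.923]]
ee_pos: [-0.0414, -0.0032, 0.9644]
ee_rot: [[0.901, 0.143, 0.41], [0.169, -0.985, -0.027], [0.4, 0.093, -0.912]]
ee_pos: [-0.0415, -0.0018, 0.9741]
ee_rot: [[0.887, 0.139, 0.44], [0.17, -0.985, -0.03], [0.43, 0.102, -0.897]]
ee_pos: [-0.0461, -0.001, 0.9821]
ee_rot: [[0.871, 0.135, 0.472], [0.171, -0.985, -0.033], [0.461, 0.11, -0.881]]
[ 0.068 -0.406  0.391 -0.143  2.663  1.332]
```

```bash
for i in 1 2 3 4; do python3 -m pendant '[[-3,0,-50,0,8.5]]'|sed -n 1,3p; done; python3 -c "
from rig import *
o=get_obs();print(o['q'].round(3))"
```

```text
clock: 9.65
ee_pos: [-0.0558, -0.0009, 0.9869]
ee_rot: [[0.855, 0.131, 0.502], [0.173, -0.984, -0.036], [0.489, 0.118, -0.864]]
clock: 9.78
ee_pos: [-0.0676, -0.0009, 0.9902]
ee_rot: [[0.839, 0.127, 0.529], [0.174, -0.984, -0.039], [0.516, 0.125, -0.847]]
clock: 9.9
ee_pos: [-0.0805, -0.0008, 0.9926]
ee_rot: [[0.822, 0.123, 0.556], [0.176, -0.984, -0.042], [0.541, 0.133, -0.83]]
clock: 10.02
ee_pos: [-0.097, -0.0001, 0.9906]
ee_rot: [[0.81, 0.12, 0.574], [0.177, -0.983, -0.045], [0.559, 0.138, -0.817]]
[ 0.032 -0.446  0.311 -0.137  2.662  1.297]
```

Lean is now 35°. The pads' roll of about 10° partly cancels when I spin at the tray, so I'll accept it. Moving out, then down to a pre-grasp point on the approach line.

```bash
python3 -m pendant '[[3,1,5,0,4.5],[6,3,11,0,4.5],[9,4,16,0,4.5],[12,5,21,0,4.5],[15,7,26,0,4.5],[18,8,31,0,4.5],[21,9,37,-0.03,4.5],[24,11,42,-0.07,4.5],[27,12,47,-0.07,4.5],[29,13,52,-0.07,4.5],[29,13,52,-0.07,4.5]]'; cat > st.py <<'E'
from rig import *
import numpy as np,sys
o=get_obs();p,R=o['ee_pos'],o['ee_rot']
G=np.array([float(a) for a in sys.argv[1:4]]);off=float(sys.argv[4])
print('t',o['clock'],'q',o['q'].round(3),'cm',(R.T@(G+(.019-off)*R[:,2]-p)*100).round(2), 'zaz',R.round(3).tolist())
bar=np.array([.983,.182,0]);y=np.cross(R[:,2],bar);print('spin',np.arctan2(-(R[:,0]@y),R[:,1]@y)%(2*np.pi))
E
python3 st.py .5945 -.1375 .037 .2
```

```text
clock: 11.4
ee_pos: [0.2105, -0.0917, 0.8169]
ee_rot: [[0.809, 0.181, 0.559], [0.245, -0.969, -0.041], [0.534, 0.17, -0.828]]
wrist_force: [-0.9, -0.6, -0.8]
grip_width: 0.524
grasp_force: 0.0
t 11.4 q [ 2.098 -0.78   1.305 -1.274  2.637  2.29 ] cm [-11.67  -1.86  68.15] zaz [[0.809, 0.181, 0.559], [0.245, -0.969, -0.041], [0.534, 0.17, -0.828]]
spin 0.001634993820950144
```

The shoulder swung to another branch (q1=2.1) on passing the base axis. I'll fit a quick kinematic model from the logged poses so I can steer back properly.

```bash
cat > kin.py <<'E'
import numpy as np
from scipy.spatial.transform import Rotation as Ro
from scipy.optimize import least_squares
D=[([1.121,.264,1.604,0,1.274,-.037],[.2705,.6176,.2299]),([-.3705,-.2258,1.9758,0,1.3928,-2.1249],[.4209,-.1368,.3008]),
([-.376,.196,.311,.003,2.609,-2.132],[.3669,-.1176,.9009]),([-.393,.12,.311,.006,2.662,-2.145],[.3019,-.0969,.9266]),
([-.925,.048,.311,.111,2.662,-2.551],[.1941,-.1868,.948]),([-.871,-.226,.912,.062,2.35,-2.552],[.2119,-.1893,.8425]),
([.201,-.015,.678,-.12,2.371,1.527],[.3711,.0713,.8645]),([.157,-.482,.622,-.159,2.663,1.411],[-.0428,-.0072,.9382]),
([.032,-.446,.311,-.137,2.662,1.297],[-.097,-.0001,.9906]),([2.098,-.78,1.305,-1.274,2.637,2.29],[.2105,-.0917,.8169])]
def fk(q,p):
    r0,z0,a2,a3,e,L=p
    R1=Ro.from_euler('z',q[0]);R2=R1*Ro.from_euler('y',q[1]);R3=R2*Ro.from_euler('y',q[2]);R4=R3*Ro.from_euler('z',q[3]);R5=R4*Ro.from_euler('y',q[4]);R6=R5*Ro.from_euler('z',q[5])
    w=R1.apply([r0,0,z0])+R2.apply([0,0,a2])+R3.apply([e,0,a3])
    return w+R5.apply([0,0,L]),R6.as_matrix(),w
s=least_squares(lambda p:np.concatenate([fk(np.array(q),p)[0]-x for q,x in D]),[0,.3,.4,.4,0,.25])
p=s.x
if __name__=='__main__':
    print(p.round(4),np.abs(s.fun).max());print(fk(D[-1][0],p)[1].round(3),fk(D[-1][0],p)[2]);print(fk(D[-2][0],p)[2])
E
python3 kin.py
```

```text
[0.0009 0.2335 0.5122 0.564  0.0049 0.3256] 0.02407898456000769
[[-0.181  0.809  0.559]
 [ 0.969  0.244 -0.041]
 [-0.17   0.534 -0.828]] [ 0.0364518  -0.06261402  1.08318681]
[-0.29098718 -0.00931477  1.25508471]
```

```bash
sed -i 's/r0,z0,a2,a3,e,L=p/r0,z0,a2,a3,e,L,f,g,h,k=p/; s/\[0,0,a2\]/[g,h,a2]/; s/\[0,0,L\]/[f,0,L]/; s/\[e,0,a3\]/[e,0,a3]/; s/w+R5/w+R4.apply([0,0,k])+R5/; s/,0,.25\])$/,0,.25,0,0,0,0])/' kin.py; sed -i 's/^    return w+R4.apply(\[0,0,k\])+/    return w+0*k+/' kin.py
sed -i "s/print(p.round(4),np.abs(s.fun).max())/print(p.round(4),(1000*s.fun.reshape(-1,3)).round(1))/" kin.py; python3 kin.py
```

```text
[-4.000e-04  2.518e-01  5.119e-01  5.666e-01  1.700e-03  3.479e-01
  4.000e-04  2.000e-04  2.490e-02  0.000e+00] [[ 0.2  0.3  0.6]
 [-0.2  0.1 -0.6]
 [ 0.2 -0.  -0.3]
 [-0.2 -0.2  0. ]
 [-0.2  0.3 -0. ]
 [ 0.   0.  -0.1]
 [-0.   0.1 -0.1]
 [-0.1 -0.   0.2]
 [ 0.2 -0.   0.2]
 [-0.2  0.   0.2]]
[[-0.181  0.809  0.559]
 [ 0.969  0.244 -0.041]
 [-0.17   0.534 -0.828]] [ 0.01613833 -0.07716189  1.10538562]
[-0.29622717  0.0154048   1.2754785 ]
```

```bash
cat > sim.py <<'E'
from kin import *
from rig import get_obs
lo=np.array([-2.63,-.94,.31,-1.31,0,-2.55]);hi=np.array([2.63,2.18,2.57,4.45,2.66,2.55])
Q=Ro.from_euler('z',np.pi/2).as_matrix()
def ik(X,R,q):
    f=lambda q:np.concatenate([fk(q,p)[0]-X,.3*Ro.from_matrix(R.T@fk(q,p)[1]@Q).as_rotvec()])
    s=least_squares(f,np.clip(q,lo+1e-3,hi-1e-3),bounds=(lo,hi),xtol=1e-12);return s.x,np.linalg.norm(s.fun)
def path(pts,q,R,X,n=10):
    for g in pts:
        A=X.copy()
        for i in range(1,n+1):
            qn,e=ik(A+(g-A)*i/n,R,q);j=np.abs(qn-q).max();q=qn
            if e>1e-3 or j>.35: print('  warn',i,round(e,4),round(j,2))
        print('->',np.round(g,3),q.round(2),'from-start cm',(R0.T@(g-X0)*100).round(1));X=g
    return q
o=get_obs();q0,X0,R0=o['q'],o['ee_pos'],o['ee_rot']
E
python3 - <<'E'
from sim import *
L=X0-fk(q0,p)[2]
W=lambda r,a,z:np.array([r*np.cos(a)-.0249*np.sin(a),r*np.sin(a)+.0249*np.cos(a),z])+L
pts=[W(.12,2.1,1.105),W(.2,1.4,1.1),W(.22,.7,1.05),W(.25,0,1.0),W(.27,-.2,.8),np.array([.6054,-.1384,.0215])-.2*R0[:,2],np.array([.6054,-.1384,.0215])]
path(pts,q0,R0,X0)
E
```

```text
warn 7 0.002 0.04
  warn 8 0.0053 0.04
  warn 9 0.0094 0.03
  warn 10 0.014 0.03
-> [0.112 0.077 0.817] [ 1.96 -0.54  1.27 -0.92  2.49  2.55] from-start cm [ -3.8 -18.1  -6.2]
  warn 1 0.0062 0.03
-> [0.204 0.187 0.812] [ 1.4  -0.44  1.26 -0.71  2.12  2.29] from-start cm [  6.  -27.2  -1.1]
-> [0.347 0.146 0.762] [ 0.7  -0.47  1.39 -0.41  1.75  1.86] from-start cm [ 13.9 -21.5  11.2]
-> [0.444 0.01  0.712] [-0.   -0.48  1.5  -0.04  1.52  1.32] from-start cm [15.8 -7.4 21.4]
-> [ 0.464 -0.044  0.512] [-0.2  -0.59  1.94  0.08  1.2   1.13] from-start cm [ 5.4 -5.2 39.3]
-> [ 0.494 -0.13   0.187] [-0.45 -0.37  2.4   0.38  0.58  0.62] from-start cm [-11.6  -1.8  68.1]
-> [ 0.605 -0.138  0.022] [-0.35  0.16  2.32  1.06  0.18 -0.03] from-start cm [-11.6  -1.8  88.1]
```

```bash
python3 -m pendant '[[-0.5,-3,-1,-0.06,4.5],[-1.2,-6,-2,-0.12,4.5],[-2,-9,-3,-0.18,4.5],[-2.7,-12,-4,-0.25,4.5],[-3.3,-15,-5,-0.25,4.5],[-3.8,-18,-6.2,-0.25,4.5],[-1.5,-20.5,-5,-0.25,4.5],[1,-23,-4,-0.25,4.5],[3.5,-25,-2.5,-0.25,4.5],[6,-27,-1,-0.2,4.5],[6,-27,-1,-0.2,4.5]]' | head -3; python3 - <<'E'
from sim import *
print(q0.round(2))
G=np.array([.6054,-.1384,.0215])
path([np.array([.347,.146,.762]),np.array([.444,.01,.712]),np.array([.46,-.07,.45]),G-.2*R0[:,2]],q0,R0,X0)
E
```

```text
clock: 12.78
ee_pos: [0.2048, 0.1866, 0.8099]
ee_rot: [[0.759, 0.334, 0.558], [0.432, -0.901, -0.048], [0.487, 0.278, -0.828]]
[ 1.4  -0.44  1.26 -0.71  2.12  2.09]
-> [0.347 0.146 0.762] [ 0.71 -0.47  1.39 -0.42  1.76  1.67] from-start cm [ 6.7  7.1 12.1]
-> [0.444 0.01  0.712] [ 0.01 -0.48  1.5  -0.05  1.53  1.13] from-start cm [ 5.8 21.2 22.3]
-> [ 0.46 -0.07  0.45] [-0.29 -0.61  2.06  0.13  1.11  0.83] from-start cm [-9.2 21.6 45.3]
-> [ 0.494 -0.129  0.187] [-0.44 -0.38  2.41  0.36  0.58  0.45] from-start cm [-22.   20.8  69.2]
```

```bash
python3 -m pendant '[[1.7,1.8,3,0,4.5],[3.4,3.6,6,0,4.5],[5,5.3,9,0,4.5],[6.7,7,12,0.05,4.5],[6.5,10.5,14.5,0.1,4.5],[6.2,14,17,0.15,4.5],[6,17.5,19.6,0.2,4.5],[5.8,21,22.3,0.2,4.5],[3.3,21.2,26,0.2,4.5],[0.8,21.3,30,0.2,4.5],[-1.7,21.4,33.8,0.2,4.5],[-4.2,21.5,37.6,0.2,4.5],[-6.7,21.5,41.5,0.2,4.5],[-9.2,21.5,45.3,0.2,4.5],[-12.4,21.3,51,0.2,4.5],[-15.6,21.1,57,0.2,4.5],[-18.8,20.9,63,0.2,4.5],[-22,20.8,69.2,0.2,4.5],[-22,20.8,69.2,0.2,4.5]]'|head -3;  python3 st.py .5945 -.1375 .037 .2; python3 - <<'E'
from rig import *
import cv2
im,d=camera('scene');cv2.imwrite('pics/s1.png',im)
E
```

```text
clock: 15.15
ee_pos: [0.4913, -0.1239, 0.1829]
ee_rot: [[0.812, 0.185, 0.553], [0.246, -0.968, -0.038], [0.529, 0.167, -0.832]]
t 15.15 q [-0.432 -0.374  2.412  0.369  0.578  0.645] cm [ 0.33  0.78 -0.2 ] zaz [[0.812, 0.185, 0.553], [0.246, -0.968, -0.038], [0.529, 0.167, -0.832]]
spin 0.006106396718963906
```

View pics/s1.png

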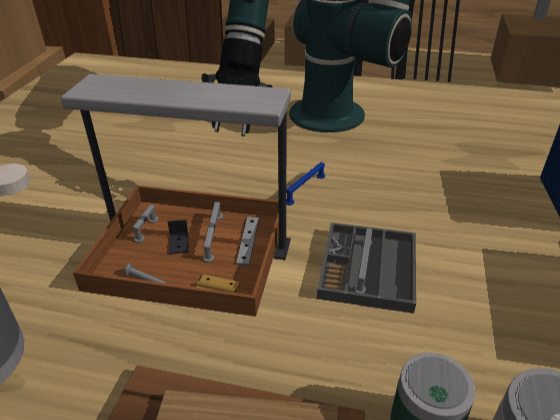

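The fingers show at (215–245, 125), under the lamp's robot-side edge and in line with the pull, and nothing has been disturbed. Going in along the tool axis.

```bash
python3 -m pendant '[[0.3,0.8,2,0,4.5],[0.3,0.8,5,0,4.5],[0.3,0.8,8,0,4.5],[0.3,0.8,11,0,4.5],[0.3,0.8,14,0,4.5],[0.3,0.8,14,0,4.5]]'|sed -n '1,2p;4p';  python3 st.py .5945 -.1375 .037 0; python3 - <<'E'
from rig import *
import cv2
im,d=camera('scene');w,_=camera('wrist');a=cv2.resize(im[70:310,70:310],None,fx=1.75,fy=1.75);cv2.imwrite('pics/s2.png',cv2.hconcat([a,w[:,120:480]]))
E
```

```text
clock: 15.95
ee_pos: [0.5767, -0.1371, 0.0746]
wrist_force: [-0.4, 0.0, -1.0]
t 15.95 q [-0.374  0.003  2.352  0.673  0.272  0.354] cm [-0.57 -0.28  6.01] zaz [[0.809, 0.184, 0.558], [0.247, -0.968, -0.039], [0.533, 0.17, -0.829]]
spin 0.005442729891550296
```

View pics/s2.png

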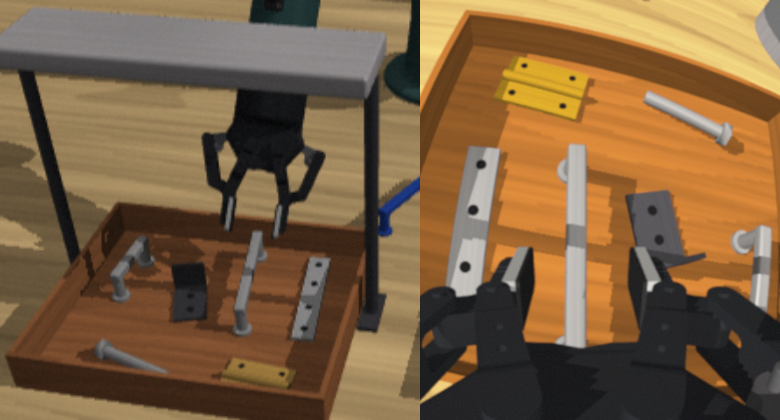

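In the wrist view the bar (column 576) runs mid-way between the pads (515 and 648), clear of the bracket. I'll narrow the jaw a little and finish the approach.

```bash
python3 -m pendant '[[-0.3,-0.2,1.5,0,3.6],[-0.6,-0.3,3,0,3.6],[-0.6,-0.3,4.5,0,3.6],[-0.6,-0.3,6,0,3.6],[-0.6,-0.3,6,0,3.6],[-0.6,-0.3,6,0,3.6]]'|sed -n '1,2p;4p';  python3 st.py .5945 -.1375 .037 0
```

```text
clock: 16.8
ee_pos: [0.6052, -0.1401, 0.0236]
wrist_force: [-0.4, -0.2, 0.4]
t 16.8 q [-0.355  0.157  2.32   1.074  0.177 -0.041] cm [-0.09 -0.21  0.18] zaz [[0.808, 0.181, 0.561], [0.246, -0.968, -0.043], [0.536, 0.173, -0.827]]
spin 0.0018566167110907748
```

Within 2–3 mm, with no contact force. Closing the jaws.

```bash
python3 -m pendant '[[-0.1,-0.2,0.2,0,2.5],[-0.1,-0.2,0.2,0,1.6],[-0.1,-0.2,0.2,0,0.6],[-0.1,-0.2,0.2,0,0.6],[-0.1,-0.2,0.2,0,0.6],[-0.1,-0.2,0.2,0,0.6]]' 60; python3 - <<'E'
from sim import *
up=np.array([0,0,1.]);z=R0[:,2]
a=X0+.03*up;b=a-.10*z;c=b+np.array([-.02,0,.05])
path([a,b,c],q0,R0,X0,5)
E
```

```text
clock: 17.55
ee_pos: [0.6045, -0.138, 0.0198]
ee_rot: [[0.809, 0.181, 0.56], [0.246, -0.968, -0.041], [0.535, 0.171, -0.828]]
wrist_force: [-4.8, 1.7, 8.0]
grip_width: 0.129
grasp_force: 58.3
-> [ 0.605 -0.138  0.05 ] [-0.35  0.1   2.31  0.8   0.22  0.24] from-start cm [ 1.6  0.5 -2.5]
-> [ 0.549 -0.134  0.133] [-0.39 -0.16  2.37  0.46  0.41  0.56] from-start cm [  1.6   0.5 -12.5]
-> [ 0.529 -0.134  0.183] [-0.41 -0.28  2.35  0.38  0.53  0.65] from-start cm [  2.7   1.  -17.7]
```

```bash
python3 -m pendant '[[0.3,0.1,-0.5,0,0.6],[0.6,0.2,-1,0,0.6],[1.1,0.3,-1.7,0,0.6],[1.6,0.5,-2.5,0,0.6],[1.6,0.5,-2.5,0,0.6],[1.6,0.5,-4.5,0,0.6],[1.6,0.5,-7,0,0.6],[1.6,0.5,-9.5,0,0.6],[1.6,0.5,-12.5,0,0.6],[1.6,0.5,-12.5,0,0.6]]'; python3 - <<'E'
from rig import *
import cv2
im,d=camera('scene');w,_=camera('wrist');a=cv2.resize(im[70:310,70:310],None,fx=1.75,fy=1.75);cv2.imwrite('pics/s3.png',cv2.hconcat([a,w[:,120:480]]))
E
```

```text
clock: 18.8
ee_pos: [0.5489, -0.1344, 0.1339]
ee_rot: [[0.807, 0.18, 0.562], [0.246, -0.968, -0.043], [0.536, 0.173, -0.826]]
wrist_force: [-0.3, -0.5, -0.8]
grip_width: 0.135
grasp_force: 58.5
```

View pics/s3.png

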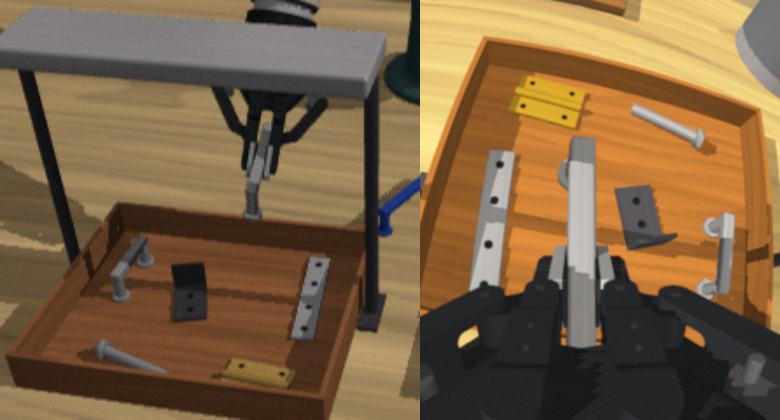

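The pull is held level at mid-length, and the other parts haven't moved. I'll measure how it sits in the hand, then plan the transfer.

```bash
cat > held.py <<'E'
from h import *
from rig import *
o=get_obs();pp=camera_params('scene');im,d=camera('scene');np.savez('cur.npz',im=im,d=d,**{k:pp[k] for k in 'KRt'})
im,d,P,K,R,t=cloud('cur.npz');hsv=cv2.cvtColor(im,cv2.COLOR_BGR2HSV)
X,T=o['ee_pos'],o['ee_rot'];B=(P-(X-.019*T[:,2]))@T   # tool coords about grasp point
m=(d>0)&(hsv[...,1]<70)&(hsv[...,2]>70)&(abs(B[...,1])<.012)
u=P-(X-.019*T[:,2])
m&=(np.linalg.norm(u,axis=-1)<.09)&(u[...,2]>-.04)
q=u[m];far=q[np.abs(q[:,0])>.02]
print(len(q),len(far))
print('x range',np.percentile(q[:,0],[0,1,99,100]).round(4),'z range',np.percentile(q[:,2],[0,2,98,100]).round(4))
for a in np.arange(-.08,.09,.02):
    b=q[abs(q[:,0]-a)<.01]
    if len(b)>4: print(round(a,2),len(b),'y',b[:,1].mean().round(4),'ztop',np.percentile(b[:,2],95).round(4),'zmin',b[:,2].min().round(4))
E
python3 held.py
python3 - <<'E'
from sim import *
s=.2;Rz=Ro.from_rotvec(s*R0[:,2]).as_matrix();R1=Rz@R0
G=np.array([.610,.220,.005+.031+.003]);T=G+.019*R1[:,2];print(R1.round(3).tolist())
bar=Rz@np.array([.983,.182,0]);print('bar',bar.round(3))
q=path([X0+np.array([-.13,0,.09]),np.array([.41,.06,.23]),np.array([.45,.2,.24])],q0,R0,X0)
A=np.array([.45,.2,.24])
q2,e=ik(A,R1,q);print('spun',q2.round(2),e)
path([T+[0,0,.06],T],q2,R1,A)
E
```

```text
342 195
x range [-0.067  -0.0624  0.0713  0.0726] z range [-0.0284 -0.0267  0.0184  0.0208]
-0.06 20 y -0.0113 ztop 0.0077 zmin 0.004
-0.04 26 y -0.0077 ztop 0.0076 zmin 0.0036
-0.02 24 y -0.0045 ztop 0.0082 zmin 0.0041
0.0 75 y 0.003 ztop 0.0189 zmin 0.0012
0.02 84 y 0.0032 ztop 0.0073 zmin -0.0127
0.04 45 y 0.0083 ztop 0.0068 zmin -0.0015
0.06 62 y 0.01 ztop 0.0066 zmin -0.0284
0.08 6 y 0.0095 ztop -0.001 zmin -0.0262
[[0.83, 0.017, 0.558], [0.048, -0.998, -0.042], [0.556, 0.061, -0.829]]
bar [0.999 0.016 0.019]
-> [ 0.418 -0.134  0.221] [-0.59 -0.6   2.46  0.4   0.79  0.53] from-start cm [ -5.7  -0.8 -14.7]
-> [0.41 0.06 0.23] [ 0.22 -0.69  2.48 -0.23  0.78  1.68] from-start cm [ -1.2 -19.6 -16.7]
-> [0.45 0.2  0.24] [ 0.62 -0.4   2.32 -0.52  0.81  2.24] from-start cm [  6.  -32.2 -15.9]
spun [ 0.62 -0.4   2.32 -0.52  0.81  2.44] 1.4907602439647378e-09
  warn 8 0.0032 0.05
  warn 9 0.0055 0.05
  warn 10 0.0078 0.05
-> [0.621 0.219 0.083] [ 0.43  0.14  2.17 -0.7   0.4   2.55] from-start cm [ 12.  -33.7   6.5]
  warn 1 0.0093 0.01
  warn 2 0.0108 0.01
  warn 3 0.0124 0.01
  warn 4 0.0139 0.01
  warn 5 0.0154 0.01
  warn 6 0.0169 0.01
  warn 7 0.0185 0.01
  warn 8 0.02 0.01
  warn 9 0.0216 0.01
  warn 10 0.0231 0.01
-> [0.621 0.219 0.023] [ 0.4   0.23  2.17 -0.71  0.32  2.55] from-start cm [  8.8 -34.7  11.5]
```

```bash
python3 -m pendant '[[-1,-0.2,-3,0,0.6],[-2.4,-0.4,-6,0,0.6],[-3.8,-0.6,-10,0,0.6],[-5.7,-0.8,-14.7,0,0.6],[-5,-4,-15,0,0.6],[-4.2,-7,-15.5,0,0.6],[-3.5,-10,-16,0,0.6],[-2.7,-13.5,-16,0,0.6],[-2,-16.5,-16.5,0,0.6],[-1.2,-19.6,-16.7,0,0.6],[1,-22.7,-16.5,0,0.6],[2.5,-26,-16.3,0,0.6],[4.5,-29,-16,0,0.6],[6,-32.2,-15.9,0,0.6],[6,-32.2,-15.9,0.05,0.6],[6,-32.2,-15.9,0.1,0.6],[6,-32.2,-15.9,0.1,0.6]]'; python3 - <<'E'
from sim import *
T=np.array([.607,.220,.037])+.019*R0[:,2]
print(q0.round(2));path([T+[0,0,.05],T],q0,R0,X0)
E
```

```text
clock: 21.08
ee_pos: [0.4494, 0.1997, 0.2387]
ee_rot: [[0.825, 0.101, 0.557], [0.15, -0.988, -0.043], [0.545, 0.119, -0.83]]
wrist_force: [0.5, -0.5, -1.6]
grip_width: 0.131
grasp_force: 58.9
[ 0.62 -0.4   2.32 -0.52  0.81  2.34]
  warn 10 0.0037 0.05
-> [0.618 0.219 0.071] [ 0.45  0.16  2.18 -0.79  0.39  2.55] from-start cm [ 5.  -2.2 23.2]
  warn 1 0.0051 0.01
  warn 2 0.0065 0.01
  warn 3 0.0079 0.01
  warn 4 0.0093 0.01
  warn 5 0.0107 0.01
  warn 6 0.0121 0.01
  warn 7 0.0135 0.01
  warn 8 0.0149 0.01
  warn 9 0.0163 0.01
  warn 10 0.0177 0.01
-> [0.618 0.219 0.021] [ 0.42  0.24  2.18 -0.8   0.32  2.55] from-start cm [ 2.3 -2.8 27.3]
```

```bash
python3 - <<'E'
from sim import *
for s in(-.05,-.1,-.15,-.2):
    R=Ro.from_rotvec(s*R0[:,2]).as_matrix()@R0
    T=np.array([.607,.220,.037])+.019*R[:,2]
    q,e=ik(X0,R,q0)
    for f in np.linspace(.1,1,10): q,e=ik(X0+f*(T+[0,0,.05]-X0),R,q)
    q1=q
    for f in np.linspace(.1,1,5): q,e2=ik(T+np.array([0,0,.05*(1-f)]),R,q)
    print(s,q1.round(2),round(e,4),q.round(2),round(e2,4),fk(q,p)[0]-T)
E
```

```text
-0.05 [ 0.45  0.16  2.19 -0.83  0.39  2.55] 0.0002 [ 0.43  0.24  2.18 -0.84  0.33  2.55] 0.0147 [ 0.00192642 -0.00173357  0.00427537]
-0.1 [ 0.45  0.16  2.19 -0.83  0.39  2.5 ] 0.0 [ 0.43  0.24  2.19 -0.89  0.33  2.55] 0.0118 [ 0.00153381 -0.00125746  0.00353662]
-0.15 [ 0.45  0.16  2.19 -0.83  0.39  2.45] 0.0 [ 0.44  0.24  2.19 -0.93  0.33  2.55] 0.0088 [ 0.00114186 -0.00084542  0.00273594]
-0.2 [ 0.45  0.16  2.19 -0.83  0.39  2.4 ] 0.0 [ 0.44  0.24  2.2  -0.97  0.33  2.55] 0.0059 [ 0.00075465 -0.00049889  0.00187954]
```

```bash
python3 - <<'E'
from sim import *
Rg=np.array([[.809,.181,.56],[.246,-.968,-.041],[.535,.171,-.828]])
bt=Rg.T@np.array([.983,.182,0]);ut=np.cross(bt,[0,-1,0]);ut/=np.linalg.norm(ut);ut*=np.sign((Rg@ut)[2])
for s in(.05,0,-.05,-.1):
    R=Ro.from_rotvec(s*R0[:,2]).as_matrix()@R0
    T=np.array([.607,.220,.037])+.019*R[:,2]
    q,e=ik(X0,R,q0)
    for g in(T+[0,0,.05],T):
        A=fk(q,p)[0]
        for f in np.linspace(.1,1,10): q,e=ik(A+f*(g-A),R,q)
        F=fk(q,p)[1]@Q;b=F@bt;u=F@ut
        print(s,q.round(2),'yaw',np.degrees(np.arctan2(b[1],b[0])).round(1),'pitch',np.degrees(np.arcsin(b[2])).round(1),'tilt',np.degrees(np.arccos(u[2])).round(1),(fk(q,p)[0]-g).round(4))
E
```

```text
0.05 [ 0.44  0.15  2.18 -0.74  0.39  2.55] yaw 4.0 pitch -0.4 tilt 4.8 [ 0.0009 -0.0012  0.0019]
0.05 [ 0.41  0.23  2.18 -0.76  0.32  2.55] yaw 4.9 pitch -2.4 tilt 4.6 [ 0.0027 -0.0029  0.0055]
0 [ 0.45  0.16  2.18 -0.79  0.39  2.55] yaw 6.1 pitch -0.1 tilt 6.6 [ 0.0005 -0.0006  0.001 ]
0 [ 0.42  0.24  2.18 -0.8   0.32  2.55] yaw 7.0 pitch -2.3 tilt 6.1 [ 0.0023 -0.0023  0.0049]
-0.05 [ 0.45  0.16  2.19 -0.83  0.39  2.55] yaw 8.2 pitch 0.1 tilt 8.4 [ 0.     -0.      0.0001]
-0.05 [ 0.43  0.24  2.18 -0.84  0.33  2.55] yaw 9.1 pitch -2.1 tilt 7.7 [ 0.0019 -0.0017  0.0043]
-0.1 [ 0.45  0.16  2.19 -0.83  0.39  2.5 ] yaw 10.5 pitch -0.2 tilt 9.9 [ 0. -0.  0.]
-0.1 [ 0.43  0.24  2.19 -0.89  0.33  2.55] yaw 11.3 pitch -2.1 tilt 9.4 [ 0.0015 -0.0013  0.0035]
```

A pitch of about 2° and tilt of about 6° at set-down is acceptable; the pull will settle on its feet. Going above the bay.

```bash
python3 -m pendant '[[1,-0.4,4,0,0.6],[2,-0.8,8,0,0.6],[3,-1.3,12.5,0,0.6],[4,-1.8,17,0,0.6],[4.6,-2,20,0,0.6],[5,-2.2,23.2,0,0.6],[5,-2.2,23.2,0,0.6],[5,-2.2,23.2,0,0.6]]'; python3 held.py; python3 - <<'E'
import numpy as np,cv2
im=np.load('cur.npz')['im'];cv2.imwrite('pics/s4.png',cv2.resize(im[100:320,230:450],None,fx=2.5,fy=2.5))
E
```

```text
clock: 22.08
ee_pos: [0.6195, 0.2166, 0.0761]
ee_rot: [[0.827, 0.104, 0.552], [0.15, -0.988, -0.039], [0.541, 0.115, -0.833]]
wrist_force: [-0.7, -0.2, -1.8]
grip_width: 0.128
grasp_force: 58.8
388 219
x range [-0.0566 -0.0369  0.0708  0.0732] z range [-0.0293 -0.0269  0.0182  0.0209]
-0.04 8 y -0.0002 ztop 0.0055 zmin 0.0034
-0.02 20 y 0.0 ztop 0.007 zmin 0.0035
0.0 91 y 0.0027 ztop 0.019 zmin 0.0008
0.02 94 y 0.0012 ztop 0.0075 zmin -0.0097
0.04 51 y 0.0039 ztop 0.0072 zmin 0.0029
0.06 109 y 0.0069 ztop 0.007 zmin -0.0293
0.08 13 y 0.006 ztop -0.0247 zmin -0.0275
```

View pics/s4.png

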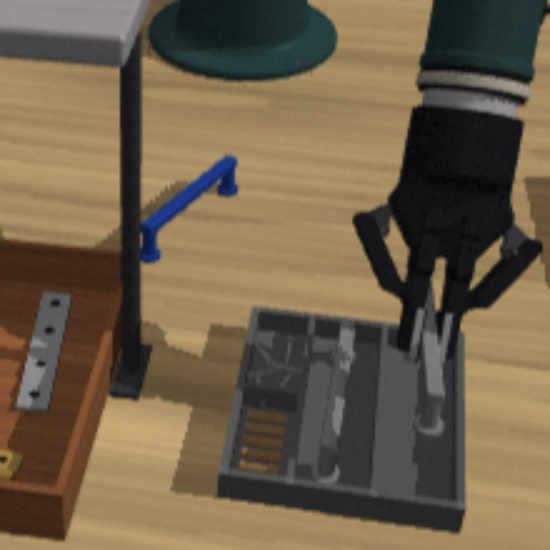

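The pull hangs over the empty bay (far foot at (430,425) in the crop), inside the walls and clear of the mate. Lowering.

```bash
python3 -m pendant '[[-0.6,-0.2,0.8,0,0.6],[-1.2,-0.4,1.6,0,0.6],[-1.8,-0.6,2.4,0,0.6],[-2.4,-0.8,3.2,0,0.6],[-2.9,-1.0,4,0,0.6],[-2.9,-1.0,4,0,0.6]]'; python3 -c "
from rig import *
o=get_obs();print(o['q'].round(2),(o['ee_pos']-.019*o['ee_rot'][:,2]).round(4))"
```

```text
clock: 22.88
ee_pos: [0.6221, 0.2145, 0.038]
ee_rot: [[0.842, 0.121, 0.526], [0.156, -0.987, -0.024], [0.517, 0.102, -0.85]]
wrist_force: [-0.1, -0.0, -1.0]
grip_width: 0.129
grasp_force: 58.8
[ 0.42  0.22  2.18 -0.8   0.33  2.55] [0.6121 0.215  0.0542]
```

```bash
python3 -m pendant '[[-0.3,-0.2,0.4,-0.02,0.6],[-0.6,-0.4,0.7,-0.03,0.6],[-1,-0.7,1.1,-0.04,0.6],[-1,-0.7,1.1,-0.04,0.6]]'; python3 -c "
from rig import *
o=get_obs();print(o['q'].round(2),(o['ee_pos']-.019*o['ee_rot'][:,2]).round(4))"
```

```text
clock: 23.38
ee_pos: [0.6197, 0.219, 0.0259]
ee_rot: [[0.839, 0.158, 0.521], [0.198, -0.98, -0.02], [0.507, 0.12, -0.853]]
wrist_force: [-0.7, 0.4, -1.1]
grip_width: 0.126
grasp_force: 58.8
[ 0.43  0.24  2.18 -0.84  0.32  2.55] [0.6098 0.2193 0.0421]
```

```bash
for i in 1 2; do python3 -m pendant '[[-0.1,0,0.15,0,0.6],[-0.2,-0.05,0.3,0,0.6],[-0.2,-0.05,0.3,0,0.6]]'|sed -n '1,4p'; done
```

```text
clock: 23.75
ee_pos: [0.6204, 0.2185, 0.0237]
ee_rot: [[0.839, 0.159, 0.52], [0.197, -0.98, -0.019], [0.506, 0.119, -0.854]]
wrist_force: [0.5, -0.4, -1.7]
clock: 24.12
ee_pos: [0.6205, 0.2183, 0.0209]
ee_rot: [[0.84, 0.16, 0.518], [0.198, -0.98, -0.018], [0.505, 0.118, -0.855]]
wrist_force: [0.8, 0.5, -1.3]
```

```bash
python3 -m pendant '[[-0.1,0,0.15,0,0.6],[-0.2,-0.05,0.3,0,0.6],[-0.2,-0.05,0.3,0,0.6]]'|sed -n '1,4p'; python3 held.py
```

```text
clock: 24.5
ee_pos: [0.6212, 0.2181, 0.0193]
ee_rot: [[0.841, 0.161, 0.517], [0.198, -0.98, -0.017], [0.504, 0.117, -0.856]]
wrist_force: [-5.2, -1.8, 6.0]
520 326
x range [-0.0843 -0.0452  0.0859  0.0888] z range [-0.0348 -0.0331  0.0173  0.0212]
-0.04 12 y -0.0194 ztop -0.013 zmin -0.033
-0.02 18 y -0.0016 ztop 0.0075 zmin -0.0325
0.0 100 y 0.0013 ztop 0.0204 zmin -0.0348
0.02 142 y -0.0002 ztop 0.007 zmin -0.034
0.04 111 y 0.0011 ztop 0.0058 zmin -0.0344
0.06 118 y 0.0085 ztop 0.0062 zmin -0.0323
0.08 14 y 0.0086 ztop -0.0093 zmin -0.0288
```

Contact felt (about 8 N). I'll open slightly, because the walls are close, then withdraw along the tool axis.

```bash
python3 -m pendant '[[0,0,0,0,1.4],[0,0,0,0,1.7],[0,0,0,0,2.0],[0,0,0,0,2.0],[0,0,0,0,2.0],[0,0,-0.5,0,2.0],[0,0,-1.2,0,2.0],[0,0,-2,0,2.0],[0,0,-3,0,2.2],[0,0,-4.5,0,2.5],[0,0,-7,0,2.5],[0,0,-10,0,3],[0,0,-14,0,3],[0,0,-14,0,3]]' ; python3 - <<'E'
from rig import *
from h import *
pp=camera_params('scene');im,d=camera('scene');np.savez('cur.npz',im=im,d=d,**{k:pp[k] for k in 'KRt'})
im,d,P,K,R,t=cloud('cur.npz')
for y0 in(.161,.22):
    m=(d>0)&(abs(P[...,2]-.041)<.006)&(abs(P[...,1]-y0)<.024)&(abs(P[...,0]-.61)<.09)
    q=P[m];x=q[:,:2];c=x.mean(0);s,v=np.linalg.svd(x-c,full_matrices=False)[1:];e=(x-c)@v[0];print(len(q),'mid',c+v[0]*(e.min()+e.max())/2,'len',np.ptp(e),'dir',v[0],'z',np.percentile(q[:,2],[50,98]),
     'width',np.ptp((x-c)@v[1]))
cv2.imwrite('pics/s5.png',cv2.resize(im[100:320,80:450],None,fx=2.1,fy=2.1))
E
```

```text
clock: 26.3
ee_pos: [0.5494, 0.2218, 0.1425]
ee_rot: [[0.838, 0.162, 0.521], [0.198, -0.98, -0.014], [0.508, 0.114, -0.853]]
wrist_force: [0.6, 0.8, -0.5]
grip_width: 0.349
grasp_force: 0.0
352 mid [0.61207914 0.16107618] len 0.1418670475689332 dir [ 0.99993508 -0.01139496] z [0.03974049 0.04186742] width 0.011972282024203869
380 mid [0.61191722 0.21682469] len 0.1418630763196687 dir [0.9872682  0.15906447] z [0.0397733  0.04218686] width 0.01293032298552681
```

View pics/s5.png

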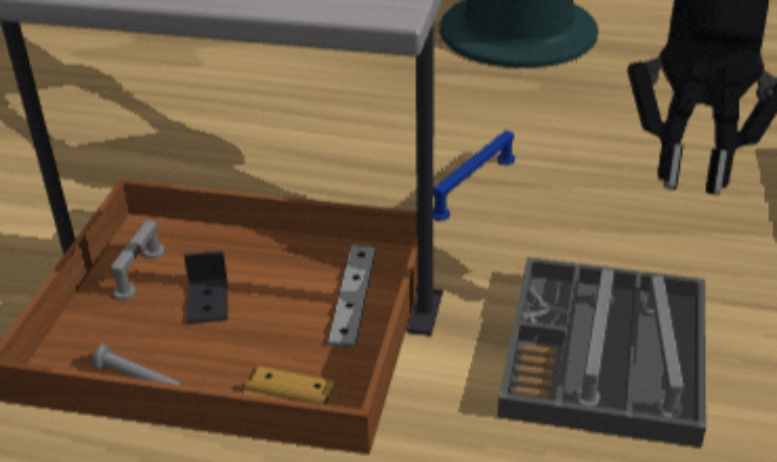

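The pull stands in the empty bay (feet about (672,405) and under (655,285) in the crop), with the same bar height as its mate. Its middle is about 4 mm from the bay centre. The mate and the crate parts haven't moved, and the gripper is clear, so I'm handing in.

```bash
python3 -c "
from rig import *
print(close_job())"
```

```text
the job is handed in; nothing more can be done
None
```

The long pull is standing on its feet in the empty bay beside its mate, about 4 mm off the bay's centre and turned about 9° from the bay's length; the lamp was not touched, the other parts look unmoved in the last picture, and the job is handed in at about 26 s (no verdict was returned).

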